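# Count three brass nuts through the gate of the counting tray

### The arm

A 7-joint arm with a two-finger parallel gripper is mounted at the origin on the work surface. World frame = base frame: x ahead of the robot, y to its left, z up, the work surface at z = 0. Lengths are in m, angles in rad, forces in N, time in s.
With the tool pointing down it reaches from about 0.425 to 0.875 m from the base axis. Payload 4.7 kg.
Tool frame: the origin (TCP) lies between the finger pads; the fingertips stand 19 mm ahead of it and the grasp point (between the pads) is the TCP (env.tip_extent is the distance from the TCP to the fingertips, in m); z points along the fingers, y is the line along which they close (so a half turn about z gives the same grasp; the last joint's range is limited). The gripper opens to 87 mm and grips with 3 to 60 N. Pads are 19 mm wide; open, the fingers measure 117 mm over their backs; the gripper's body (75 mm by 190 mm) begins 51 mm behind the grasp point.
Start: joints at [1.208, 0.321, -0.07, 1.45, 0.023, 1.371, -0.057], TCP at [0.239, -0.604, 0.242] pointing down, gripper open.
Joint ranges: [-2.86, 2.86], [-0.3, 2.09], [-1.38, 1.24], [0.06, 2.45], [-1.56, 4.7], [0.09, 2.05], [-2.69, 2.69]. Speed limits (rad/s): [2.57, 2.57, 3.14, 3.14, 3.14, 3.14, 3.14].

### API

Orientations are given as a rotation vector (axis times angle).
In Python, from cell import env gives the robot as it stands.
- The arm moves only by the shell command python3 -m inch 'ROWS'. ROWS is text: rows parted by semicolons, each of 7 numbers parted by spaces: the shift along the tool's x, y, z in m, then the turn, a rotation vector about the tool's x, y, z in degrees, then the closure, from -1 (fully open) to 1 (shut). A call has exactly 5 rows; each row is the pose to reach, as a shift and turn from the pose commanded when the call began, along the tool's axes at that moment; what a row does not reach only later rows make up. A row lasts 1/12 s, in which the tool goes at most 41.7 mm and 7.16 degrees, less where a joint would pass 70% of its speed; a pose out of reach is approached as far as the arm can. A call with a gripper value outside its range is refused whole. The fingers move at their own pace and stop on an object; the grip force is fixed at half the most. Time passes only in rows, so rows that repeat a pose let the fingers close, or fill a call up. It gives the time, the measured TCP pose, the force, the opening and the grip force at its end, in the units of the state.
- env.get_state(): the state, without advancing time (a new reading comes with each control period).
- env.read_camera(name): name is "side" or "top"; returns a dict with "img" (420x560x3 uint8, red, green, blue), "z_map" (420x560 float32, m along the optical axis (not along the pixel's ray), 0 where there is no reading), "intrinsics" (3x3 intrinsics, pixels), "R" (3x3) and "t" (3): a world point X has camera coordinates R X + t. Camera axes: x right, y down, z forward; pixel columns grow to the right and rows downward; lengths in m; the calibration is good to about 2 mm. A picture is of the moment at which its call begins.
- env.finish_job(): hands the job in; it is judged then, once.
The state is a dict: "time_s": time; "qpos": joint angles; "joint_velocities": joint speeds; "joint_torque": joint torques, N m; "tool_pos": TCP position; "tcp_rot": TCP orientation; "force": force on the tool from outside, world axes, zero at the start; "moment": the same for the moment, N m; "width": finger opening in m; "finger_force": force on a finger pad.
Only numpy, scipy, OpenCV 4.12 (cv2) and the standard library are available. Lean on these libraries where they do the work, as an engineer would, in place of code of your own. Each camera call takes 0.05 s, during which the arm holds its last target. There are 200 camera calls.

### The job

Make up a spares kit at the espresso-machine bench: push the three brass hex nuts along the deck of the steel counting tray and through the narrow gate between its two slanting fences, one at a time, so that each drops through the slot behind the gate into the blue bin below. Only push them, never lift them, and leave the steel plug, the pressure gauge and everything else where they are.

Things in the scene. Friction and masses are not known exactly. Their poses are not given: they have to be found in the camera images.
- tray: fixed steel counting tray on blue side plates; its place and yaw change from run to run. Origin on the bench under the middle of the gate; x = sweep direction (through the gate), y to the left of that, z up. Flat deck 80 mm above the bench, x -250 to +64, y -172 to +172 mm, open along its near end (x = -250)
- gate (a point): middle of the gate, at deck height: the 44 mm clear opening between two 6 mm posts; axes as the tray's. From the posts (tray x 0, y +/-25 mm) fences 15 mm high, 4 mm thick slant out (dark steel) to x = -81, y = +/-169 mm, then run on as side rims to x = -250
- slot (a point): middle of the slot, at deck height: a hole in the deck right at the gate, from x = -4 to +48 mm and 50 mm wide in the tray's frame (22 mm ahead of point gate), with walls 15 mm high on its other three sides; a nut tips in once its centre is past x = -4 mm
- bin (a point): on the inner floor of the blue catch bin under the slot (118 mm wide, 130 mm long, its floor 74 mm below the deck's top); it belongs to the tray
- nut_a_mid (a point): loose brass hex nut with a through bore, 30 mm across flats, 34.6 mm across corners, 16 mm high, about 60 g, lying flat on the tray; this point is its centre, 8 mm above the deck; z is its bore axis (up)
- nut_b_mid (a point): another loose brass hex nut with a through bore, 30 mm across flats, 34.6 mm across corners, 16 mm high, about 60 g, lying flat on the tray; this point is its centre, 8 mm above the deck; z is its bore axis (up)
- nut_c_mid (a point): a third loose brass hex nut with a through bore, 30 mm across flats, 34.6 mm across corners, 16 mm high, about 60 g, lying flat on the tray; this point is its centre, 8 mm above the deck; z is its bore axis (up)
- plug_mid (a point): loose stainless steel plug standing on its hexagon (30 mm across flats, 11 mm high) with a threaded stub of 25 mm diameter on top, 28 mm high over all, on the tray deck in one of the four places that it shares with the nuts; this point is half-way up. It stays on the tray
- gauge: loose pressure gauge lying face up on the tray deck in its near left corner, white dial, black case 50 mm in diameter and 22 mm high with a short brass stem; origin under the centre of the case. It stays where it is
- portafilter: loose portafilter on the bench to the left of the tray: steel head 74 mm in diameter and 32 mm high, black handle along its own -x to 180 mm; origin under the centre of the head
- tumbler: loose cobalt-blue tumbler upside down on the bench, to the left, 80 mm in diameter, 105 mm high; origin under its centre
- tin: loose steel grease tin with a white lid on the bench, to the right, 67 mm in diameter, 38 mm high; origin under its centre
- wrench: loose steel wrench, about 170 mm long, lying on the bench, to the right; origin near its middle, x along it

How it is judged:
On the way, in this order (a step that is already met when the one before it is completed fails the run):
1. a first brass nut has dropped through the slot into the bin (((z of nut_a_mid in the frame of tray below 0.062 m and x of nut_a_mid in the frame of tray between -0.036 and 0.1 m and y of nut_a_mid in the frame of tray between -0.062 and 0.062 m) or (z of nut_b_mid in the frame of tray below 0.062 m and x of nut_b_mid in the frame of tray between -0.036 and 0.1 m and y of nut_b_mid in the frame of tray between -0.062 and 0.062 m) or (z of nut_c_mid in the frame of tray below 0.062 m and x of nut_c_mid in the frame of tray between -0.036 and 0.1 m and y of nut_c_mid in the frame of tray between -0.062 and 0.062 m))), for 0.2 s.
2. a second brass nut has followed it, on its own ((((z of nut_a_mid in the frame of tray below 0.062 m and x of nut_a_mid in the frame of tray between -0.036 and 0.1 m and y of nut_a_mid in the frame of tray between -0.062 and 0.062 m) and (z of nut_b_mid in the frame of tray below 0.062 m and x of nut_b_mid in the frame of tray between -0.036 and 0.1 m and y of nut_b_mid in the frame of tray between -0.062 and 0.062 m)) or ((z of nut_a_mid in the frame of tray below 0.062 m and x of nut_a_mid in the frame of tray between -0.036 and 0.1 m and y of nut_a_mid in the frame of tray between -0.062 and 0.062 m) and (z of nut_c_mid in the frame of tray below 0.062 m and x of nut_c_mid in the frame of tray between -0.036 and 0.1 m and y of nut_c_mid in the frame of tray between -0.062 and 0.062 m)) or ((z of nut_b_mid in the frame of tray below 0.062 m and x of nut_b_mid in the frame of tray between -0.036 and 0.1 m and y of nut_b_mid in the frame of tray between -0.062 and 0.062 m) and (z of nut_c_mid in the frame of tray below 0.062 m and x of nut_c_mid in the frame of tray between -0.036 and 0.1 m and y of nut_c_mid in the frame of tray between -0.062 and 0.062 m)))), for 0.2 s.
3. the third brass nut has followed, on its own (z of each of nut_a_mid, nut_b_mid, nut_c_mid in the frame of tray below 0.062 m and x of nut_a_mid in the frame of tray between -0.036 and 0.1 m and y of nut_a_mid in the frame of tray between -0.062 and 0.062 m and x of nut_b_mid in the frame of tray between -0.036 and 0.1 m and y of nut_b_mid in the frame of tray between -0.062 and 0.062 m and x of nut_c_mid in the frame of tray between -0.036 and 0.1 m and y of nut_c_mid in the frame of tray between -0.062 and 0.062 m), for 0.2 s.
At the end, for the whole second after the job is handed in: All three brass nuts lie in the blue bin below the deck, their centres at least 18 mm under the deck's top; the steel plug stands upright and, like the gauge, is within 20 mm of where it began; the portafilter, tumbler, tin and wrench are within 30 mm of theirs (all of step 3 and distance of each of plug_mid, gauge from where it was at the start of the episode below 0.02 m and distance of each of portafilter, tumbler, tin, wrench from where it was at the start of the episode below 0.03 m and angle between plug_mid's own z axis and vertical below 0.2 rad); the robot touches nothing.
It fails at once if a brass nut is lifted off the deck (its centre more than 20 mm above where it rests) (height (world z) of any of nut_a_mid, nut_b_mid, nut_c_mid above 0.108 m).
It fails at once if two brass nuts are in the gate at the same time (((z of nut_a_mid in the frame of tray above 0.072 m and x of nut_a_mid in the frame of tray between -0.019 and 0.05 m and y of nut_a_mid in the frame of tray between -0.027 and 0.027 m) and (z of nut_b_mid in the frame of tray above 0.072 m and x of nut_b_mid in the frame of tray between -0.019 and 0.05 m and y of nut_b_mid in the frame of tray between -0.027 and 0.027 m)) or ((z of nut_a_mid in the frame of tray above 0.072 m and x of nut_a_mid in the frame of tray between -0.019 and 0.05 m and y of nut_a_mid in the frame of tray between -0.027 and 0.027 m) and (z of nut_c_mid in the frame of tray above 0.072 m and x of nut_c_mid in the frame of tray between -0.019 and 0.05 m and y of nut_c_mid in the frame of tray between -0.027 and 0.027 m)) or ((z of nut_b_mid in the frame of tray above 0.072 m and x of nut_b_mid in the frame of tray between -0.019 and 0.05 m and y of nut_b_mid in the frame of tray between -0.027 and 0.027 m) and (z of nut_c_mid in the frame of tray above 0.072 m and x of nut_c_mid in the frame of tray between -0.019 and 0.05 m and y of nut_c_mid in the frame of tray between -0.027 and 0.027 m))).
It fails at once if the steel plug or the pressure gauge is shifted by more than 20 mm (distance of any of plug_mid, gauge from where it was at the start of the episode above 0.02 m).
It fails at once if something on the bench is shifted by more than 30 mm (distance of any of portafilter, tumbler, tin, wrench from where it was at the start of the episode above 0.03 m).
It also fails if it takes over 67 s, if anything falls off the work surface, if the arm or the gripper's body presses on something with over 40 N, if the wrist force passes 120 N, or if a joint passes its speed limit or range.

## Working session

There is one attempt and no reset: what is moved stays moved. The work goes in short steps, Python scripts to look and compute and a shell command to move; the robot and the scene stay as the last step left them, time stands still between calls to the robot, and variables do not carry over. Pictures are saved under pics/ and viewed, at most 10 in all, crops included, and the job is handed in when it is done.

```bash
mkdir -p pics; ls; python3 - <<'E'
from cell import env
import cv2,numpy as np
s=env.get_state();print(s['time_s'],s['tool_pos'],s['tcp_rot'],s['width'],env.tip_extent)
for n in("side","top"):
    c=env.read_camera(n);cv2.imwrite(f'pics/{n}0.png',c['img'][:,:,::-1]);np.savez(f'{n}0.npz',**c)
    print(n,c['intrinsics'].tolist(),c['R'].round(3).tolist(),c['t'],-c['R'].T@c['t'])
E
```

```text
pics
0.0 [ 0.23891627 -0.60394026  0.24046071] [-3.08419247e+00 -5.88007779e-01  7.66919303e-04] 0.08707849694932919 0.019
side [[419.41859157982685, 0.0, 277.3184090922512], [0.0, 419.41859157982685, 207.28422573129333], [0.0, 0.0, 1.0]] [[0.996, -0.086, 0.017], [-0.033, -0.545, -0.838], [0.081, 0.834, -0.546]] [-0.55199435  0.08825771  1.06300577] [ 0.46645163 -0.88560385  0.66377493]
top [[429.4061257250995, 0.0, 274.6530147076404], [0.0, 429.4061257250995, 209.6369523815065], [0.0, 0.0, 1.0]] [[0.025, -1.0, -0.018], [-0.999, -0.025, -0.04], [0.039, 0.019, -0.999]] [-0.00159305  0.57124418  1.14566621] [ 0.52545496 -0.00949172  1.16733907]
```

View pics/top0.png

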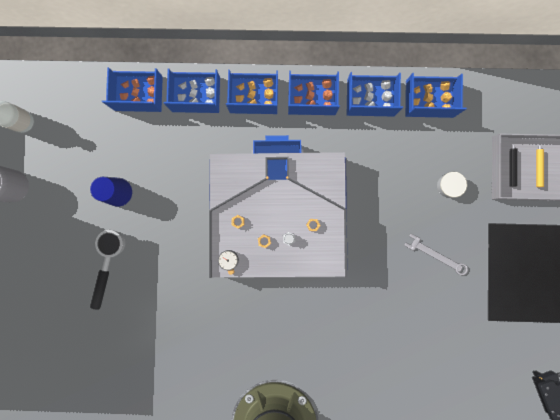

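View pics/side0.png

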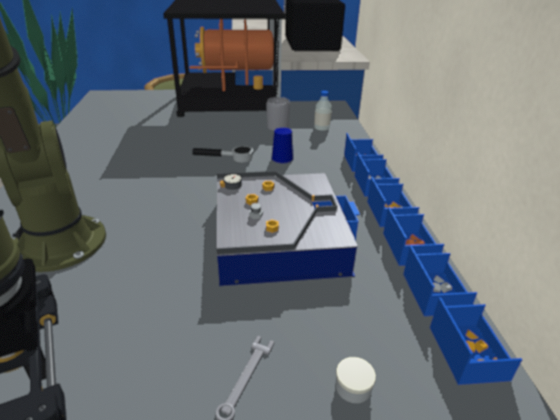

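The top view shows the slot at (277,168), brass nuts at (238,222), (264,241) and (313,225), the plug at (288,239) and the gauge at (228,260). The side view shows the same things, with nuts at (268,186), (251,200) and (271,227). The tray is almost aligned with world x.

```bash
cat > h.py <<'E'
import numpy as np,cv2
from scipy.spatial.transform import Rotation as Rr
def cast(c,uv,z):
    C=-c['R'].T@c['t'];d=c['R'].T@np.linalg.inv(c['intrinsics'])@np.array([*uv,1.]);return C+d*(z-C[2])/d[2]
def ray(c,uv):
    C=-c['R'].T@c['t'];d=c['R'].T@np.linalg.inv(c['intrinsics'])@np.array([*uv,1.]);return C,d/np.linalg.norm(d)
def tri(r1,r2):
    (a,d),(b,e)=r1,r2;s=np.linalg.lstsq(np.c_[d,-e],b-a,rcond=None)[0];p,q=a+s[0]*d,b+s[1]*e;return (p+q)/2,np.linalg.norm(p-q)
def cloud(c):
    v,u=np.mgrid[:420,:560];K=c['intrinsics'];z=c['z_map'];P=np.stack([(u-K[0,2])*z/K[0,0],(v-K[1,2])*z/K[1,1],z],-1)
    return (P-c['t'])@c['R']
def brass(c,box):
    h=cv2.cvtColor(c['img'],cv2.COLOR_RGB2HSV);m=cv2.inRange(h,(10,110,110),(30,255,255))
    k=np.zeros_like(m);x0,y0,x1,y1=box;k[y0:y1,x0:x1]=m[y0:y1,x0:x1]
    k=cv2.morphologyEx(k,cv2.MORPH_CLOSE,np.ones((3,3)));out=[]
    for ct in cv2.findContours(k,cv2.RETR_EXTERNAL,cv2.CHAIN_APPROX_NONE)[0]:
        if cv2.contourArea(ct)>30:
            (cx,cy),r=cv2.minEnclosingCircle(ct);M=cv2.moments(ct);out.append((M['m10']/M['m00'],M['m01']/M['m00'],r,M['m00']))
    return out
E
python3 - <<'E'
from h import *
t=dict(np.load('top0.npz'));s=dict(np.load('side0.npz'))
P=cloud(t);m=((P[...,2]>.07)&(P[...,2]<.087)&(abs(P[...,0]-.5)<.25)&(abs(P[...,1])<.25)).astype('u1')
print('deck z',np.median(P[...,2][m>0]),m.sum())
ct=max(cv2.findContours(m,cv2.RETR_EXTERNAL,cv2.CHAIN_APPROX_NONE)[0],key=cv2.contourArea)
w=np.array([cast(t,p[0],.08)[:2] for p in ct],dtype=np.float32)
print('deck rect',cv2.minAreaRect(w*1000))
# slot: blue within deck
h=cv2.cvtColor(t['img'],cv2.COLOR_RGB2HSV);b=cv2.inRange(h,(105,120,40),(130,255,255));b[:157]=0;b[185:]=0;b[:,:260]=0;b[:,295:]=0
bp=np.argwhere(b)[:,::-1];print('slot px',bp.min(0),bp.max(0),[cast(t,p,.08) for p in(bp.min(0),bp.max(0))])
bt=brass(t,(205,150,350,280));bs=brass(s,(210,160,350,260))
for q in bt:
    print('top',np.round(q,1),cast(t,q[:2],.095).round(4), np.median(P[int(q[1])-6:int(q[1])+7,int(q[0])-6:int(q[0])+7,2]).round(3))
    for r in bs:
        p,e=tri(ray(t,q[:2]),ray(s,r[:2]))
        if e<.006: print('   side',np.round(r,1),p.round(4),e.round(4))
# plug, gauge tall things
for z0,n in((.1035,'tall'),(.094,'ge94')):
    k=((P[...,2]>z0)&(P[...,2]<.13)).astype('u1');k[:,:205]=0;k[:,350:]=0;k[:195]=0;k[280:]=0
    N,_,st,ce=cv2.connectedComponentsWithStats(k)
    for i in range(1,N):
        if st[i,4]>8: print(n,st[i],cast(t,ce[i],z0).round(3))
E
```

```text
deck z 0.07935667419480091 15144
deck rect ((524.6853637695312, 3.4813232421875), (249.28839111328125, 337.68115234375), 2.0100200176239014)
slot px [268 160] [286 179] [array([0.69446566, 0.0316173 , 0.08      ]), array([ 0.64698342, -0.01539135,  0.08      ])]
top [263.9 240.8   6.3  99.5] [0.4894 0.0359 0.095 ] 0.082
   side [251.2 198.6   6.3  86. ] [0.4886 0.0361 0.0896] 0.0013
top [312.9 224.6   6.3 102.5] [ 0.5328 -0.085   0.095 ] 0.082
   side [271.5 225.8   6.8 111.5] [ 0.5322 -0.0854  0.0883] 0.0013
top [237.6 221.2   6.3 101. ] [0.5365 0.1031 0.095 ] 0.082
   side [267.8 185.5   5.6  79. ] [0.5361 0.1039 0.0879] 0.001
tall [284 234  10  10  77] [ 0.497 -0.025  0.103]
tall [224 258   4   4   9] [0.44  0.129 0.103]
ge94 [328 199   9   6  13] [ 0.591 -0.131  0.094]
ge94 [219 201   7   5  11] [0.581 0.144 0.094]
ge94 [232 215  12  10  38] [0.543 0.103 0.094]
ge94 [307 219  12  12  55] [ 0.534 -0.085  0.094]
ge94 [345 218   2  16  23] [ 0.531 -0.166  0.094]
ge94 [236 224   7   4  11] [0.525 0.099 0.094]
ge94 [284 233  10  11  87] [ 0.497 -0.025  0.094]
ge94 [260 235   6   4  10] [0.501 0.041 0.094]
ge94 [345 235   2  10  14] [ 0.498 -0.167  0.094]
ge94 [267 236   4  10  20] [0.491 0.025 0.094]
ge94 [209 238   2  11  16] [0.481 0.172 0.094]
ge94 [258 238   7  10  21] [0.483 0.045 0.094]
ge94 [345 246   2   6  10] [ 0.475 -0.168  0.094]
ge94 [218 250  20  25 335] [0.438 0.125 0.094]
ge94 [209 258   2   9  11] [0.433 0.171 0.094]
```

The deck measures z≈0.079 and the triangulated nut heights are 0.088–0.090, as expected. The gate is at about (0.650, 0.008) with a yaw of +2°. I'll push with the fingers as a two-prong fork about 20 mm apart and take the middle nut first.

```bash
cat >> h.py <<'E'
G=np.array([.650,.008]);YAW=np.radians(2.0)
cy,sy=np.cos(YAW),np.sin(YAW)
def w2t(p): d=np.array(p[:2])-G;return np.array([cy*d[0]+sy*d[1],-sy*d[0]+cy*d[1]])
def t2w(p): return G+np.array([cy*p[0]-sy*p[1],sy*p[0]+cy*p[1]])
def goals(st,L):
    """L: list of (tray x, tray y, z, tray heading of tool x in deg); prints shift/turn from the current pose"""
    R0=Rr.from_rotvec(st['tcp_rot']);p0=np.array(st['tool_pos']);print('t',round(st['time_s'],2),'tray',w2t(p0).round(4),'z',p0[2].round(4),'w',round(st['width'],4),'F',np.round(st['force'],1), 'head',np.degrees(np.arctan2(*R0.as_matrix()[[1,0],0])-YAW).round(1))
    for x,y,z,a in L:
        f=np.radians(a)+YAW;c,s=np.cos(f),np.sin(f);Rg=Rr.from_matrix([[c,s,0],[s,-c,0],[0,0,-1]])
        print((x,y,z,a),R0.inv().apply(np.r_[t2w((x,y)),z]-p0).round(4),(R0.inv()*Rg).as_rotvec(degrees=True).round(2))
E
python3 - <<'E'
from h import *
from cell import env
for p in((.4886,.036),(.5325,-.085),(.536,.1035),(.497,-.025)):print(w2t(p).round(4))
goals(env.get_state(),[(-.2,-.3,.24,-12),(-.21,.044,.2,-12)])
E
```

```text
[-0.1603  0.0336]
[-0.1207 -0.0888]
[-0.1106  0.0994]
[-0.1541 -0.0276]
t 0.1 tray [-0.4322 -0.5973] z 0.2405 w 0.0869 F [ 0.3  0.1 -0.5] head 19.6
(-0.2, -0.3, 0.24, -12) [ 0.3184 -0.2022  0.0009] [-1.000e-01  3.000e-02  3.159e+01]
(-0.21, 0.044, 0.2, -12) [ 0.4243 -0.5296  0.0414] [-1.000e-01  3.000e-02  3.159e+01]
```

```bash
python3 -m inch '.034 -.022 0 0 0 0 .54; .068 -.044 0 0 0 0 .54; .102 -.066 0 0 0 0 .54; .136 -.088 0 0 0 0 .54; .17 -.11 0 0 0 0 .54' && python3 -m inch '.034 -.022 0 0 0 0 .54; .068 -.044 0 0 0 0 .54; .102 -.066 0 0 0 0 .54; .13 -.08 0 0 0 0 .54; .148 -.092 0 0 0 0 .54' && python3 -m inch '.012 -.038 0 0 0 0 .54; .024 -.076 0.005 0 0 0 .54; .036 -.114 .01 0 0 0 .54; .048 -.152 .01 0 0 0 .54; .06 -.19 .01 0 0 0 .54' && python3 -m inch '.012 -.038 .01 0 0 6.3 .54; .024 -.076 .02 0 0 12.6 .54; .036 -.11 .03 0 0 19 .54; .046 -.137 .03 0 0 25.3 .54; .046 -.137 .03 0 0 31.6 .54'; python3 - <<'E'
from h import *
from cell import env
goals(env.get_state(),[(-.21,.044,.2,-12),(-.21,.044,.103,-12)])
E
```

```text
time_s: 0.52
tool_pos: [0.3574, -0.4377, 0.2411]
tcp_rot: [-3.086, -0.588, 0.001]
force: [0.1, -0.0, -0.3]
width: 0.0615
finger_force: 0.0
time_s: 0.93
tool_pos: [0.4628, -0.2956, 0.2414]
tcp_rot: [-3.084, -0.595, -0.002]
force: [0.1, 0.1, -0.2]
width: 0.0284
finger_force: 0.0
time_s: 1.35
tool_pos: [0.4454, -0.0989, 0.2308]
tcp_rot: [-3.086, -0.588, 0.002]
force: [0.8, 0.2, 0.1]
width: 0.02
finger_force: 0.0
time_s: 1.77
tool_pos: [0.4374, 0.0505, 0.201]
tcp_rot: [-3.128, 0.268, 0.002]
force: [-0.8, -0.5, -1.0]
width: 0.0206
finger_force: 0.0
t 1.77 tray [-0.211   0.0499] z 0.201 w 0.0206 F [-0.8 -0.5 -1. ] head -11.8
(-0.21, 0.044, 0.2, -12) [0.0022 0.0056 0.001 ] [-0.1   0.07  0.22]
(-0.21, 0.044, 0.103, -12) [0.0023 0.0058 0.098 ] [-0.1   0.07  0.22]
```

```bash
python3 -m inch '.002 .006 .03 0 0 0 .54; .002 .006 .06 0 0 0 .54; .002 .006 .085 0 0 0 .54; .002 .006 .098 0 0 0 .54; .002 .006 .098 0 0 0 .54' && python3 -m inch '.01 0 0 0 0 0 .54; .02 0 0 0 0 0 .54; .028 0 0 0 0 0 .54; .038 0 0 0 0 0 .54; .05 0 0 0 0 0 .54' && python3 -m inch '.014 0 0 0 0 0 .54; .03 0 0 0 0 0 .54; .046 0 0 0 0 0 .54; .062 0 0 0 0 0 .54; .076 0 0 0 0 0 .54'; python3 - <<'E'
from h import *
from cell import env
goals(env.get_state(),[(-.085,0,.103,0)])
for n in("side","top"):
    c=env.read_camera(n);np.savez(f'{n}1.npz',**c)
    box=(205,150,350,280) if n=='top' else (210,160,350,260)
    for q in brass(c,box): print(n,np.round(q,1),w2t(cast(c,q[:2],.089)).round(4))
    x0=(190,140) if n=='top' else (200,150)
    if n=='side':cv2.imwrite('pics/side1.png',cv2.resize(c['img'][140:290,190:390,::-1],None,fx=3,fy=3))
E
```

```text
time_s: 2.18
tool_pos: [0.438, 0.0372, 0.1012]
tcp_rot: [-3.129, 0.274, 0.006]
force: [-0.7, -0.2, 0.1]
width: 0.0203
finger_force: 0.0
time_s: 2.6
tool_pos: [0.4893, 0.0284, 0.1038]
tcp_rot: [3.129, -0.274, -0.0]
force: [0.2, 0.0, -0.1]
width: 0.02
finger_force: 0.2
time_s: 3.02
tool_pos: [0.565, 0.0148, 0.1036]
tcp_rot: [3.129, -0.275, -0.0]
force: [0.3, 0.1, 0.5]
width: 0.0203
finger_force: 0.2
t 3.02 tray [-0.0847  0.0098] z 0.1036 w 0.0203 F [0.3 0.1 0.5] head -12.0
(-0.085, 0, 0.103, 0) [0.0017 0.0096 0.0006] [  0.     0.   -12.05]
side [271.8 225.7   7.1 121.5] [-0.1209 -0.0898]
side [290.6 203.8   5.7  67. ] [-0.063   0.0006]
```

View pics/side1.png

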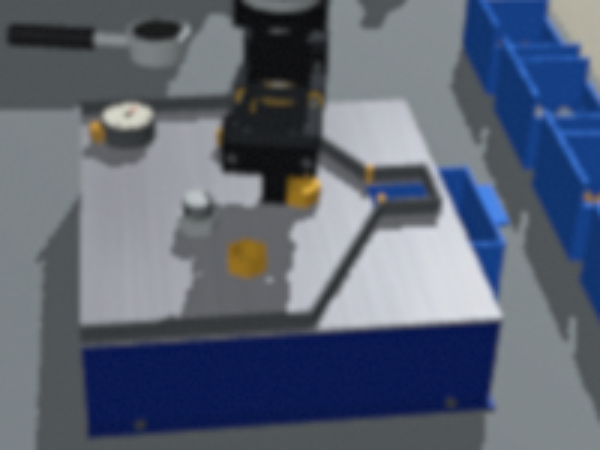

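The nut sits square in the fork at about (-0.063, 0.004) in the tray frame, and the plug and gauge are undisturbed. Next I back off slightly, line up with the gate and push through.

```bash
python3 -m inch '-.008 0 0 0 0 0 .54; -.008 .0015 0 0 0 -4 .54; -.007 .0025 0 0 0 -8 .54; -.006 .0025 0 0 0 -8 .54; -.006 .0025 0 0 0 -8 .54'; python3 - <<'E'
from h import *
from cell import env
goals(env.get_state(),[(-.0915,.0065,.103,-4),(-.0175,.0012,.103,-4)])
E
python3 -m inch '.01 0 0 0 0 0 .54; .022 0 0 0 0 0 .54; .036 0 0 0 0 0 .54; .05 0 0 0 0 0 .54; .06 0 0 0 0 0 .54'; python3 - <<'E'
from h import *
from cell import env
goals(env.get_state(),[(-.0175,.0012,.103,-4)])
c=env.read_camera('side')
for q in brass(c,(210,160,350,260)): print(np.round(q,1),w2t(cast(c,q[:2],.089)).round(4))
E
```

```text
time_s: 3.53
tool_pos: [0.5565, 0.014, 0.1036]
tcp_rot: [3.14, -0.058, -0.001]
force: [-0.4, 0.6, -0.1]
width: 0.0201
finger_force: 0.0
t 3.53 tray [-0.0932  0.0092] z 0.1036 w 0.0201 F [-0.4  0.6 -0.1] head -4.1
(-0.0915, 0.0065, 0.103, -4) [0.0019 0.0026 0.0006] [ 0.03  0.02 -0.11]
(-0.0175, 0.0012, 0.103, -4) [0.0761 0.0026 0.0006] [ 0.03  0.02 -0.11]
time_s: 3.95
tool_pos: [0.6188, 0.0117, 0.1035]
tcp_rot: [3.141, -0.058, 0.001]
force: [-0.6, 0.1, 1.1]
width: 0.0204
finger_force: 0.2
t 3.95 tray [-0.0311  0.0048] z 0.1035 w 0.0204 F [-0.6  0.1  1.1] head -4.1
(-0.0175, 0.0012, 0.103, -4) [0.0138 0.0026 0.0005] [ 0.   -0.03 -0.11]
[272.  225.5   7.2 123.5] [-0.1205 -0.0893]
[312.4 202.8   6.   67.5] [-0.0066  0.    ]
[267.8 185.5   5.6  79. ] [-0.1112  0.0979]
```

```bash
python3 -m inch '.006 .001 0 0 0 0 .54; .012 .0015 0 0 0 0 .54; .016 .002 0 0 0 0 .54; .016 .002 0 0 0 0 .54; .016 .002 0 0 0 0 .54' && python3 -m inch '-.01 0 0 0 0 0 .54; -.025 0 -.01 0 0 0 .54; -.045 0 -.03 0 0 0 .54; -.065 0 -.055 0 0 0 .54; -.065 0 -.08 0 0 0 .54'; python3 - <<'E'
from h import *
from cell import env
goals(env.get_state(),[(-.156,-.124,.19,45),(-.156,-.124,.103,45)])
c=env.read_camera('side');np.savez('side2.npz',**c)
cv2.imwrite('pics/side2.png',cv2.resize(c['img'][140:290,190:390,::-1],None,fx=3,fy=3))
for q in brass(c,(210,160,350,260)): print(np.round(q,1),w2t(cast(c,q[:2],.089)).round(4))
E
```

```text
time_s: 4.42
tool_pos: [0.6332, 0.0092, 0.1035]
tcp_rot: [3.141, -0.056, -0.0]
force: [-0.3, -1.0, -0.8]
width: 0.0198
finger_force: 0.0
time_s: 4.83
tool_pos: [0.5641, 0.0121, 0.1834]
tcp_rot: [3.14, -0.053, -0.008]
force: [0.4, 0.8, 0.5]
width: 0.0199
finger_force: 0.0
t 4.83 tray [-0.0857  0.0071] z 0.1834 w 0.0199 F [0.4 0.8 0.5] head -3.9
(-0.156, -0.124, 0.19, 45) [-0.0611  0.1356 -0.0061] [-3.000e-02  3.000e-01 -4.894e+01]
(-0.156, -0.124, 0.103, 45) [-0.0607  0.1355  0.0809] [-3.000e-02  3.000e-01 -4.894e+01]
[271.8 226.    6.8 103. ] [-0.1211 -0.091 ]
[267.8 185.5   5.6  79. ] [-0.1112  0.0979]
```

View pics/side2.png

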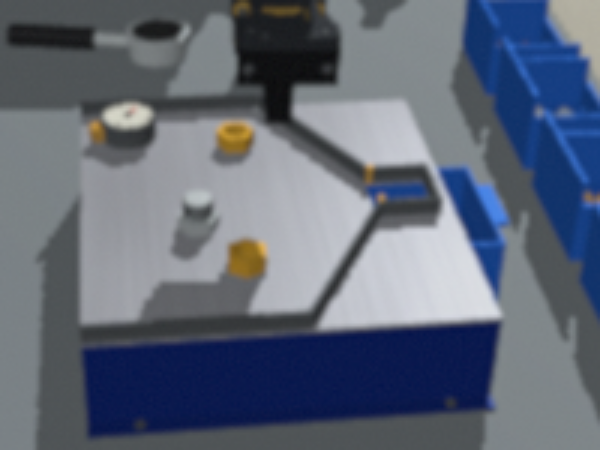

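The first nut has dropped through: nothing is left at the gate (crop (400,190)) or ahead of it. The plug (198,205), gauge (127,122) and the other two nuts are unmoved. The right nut is next.

```bash
python3 -m inch '-.013 .034 0 0 0 0 .54; -.026 .068 0 0 0 0 .54; -.04 .102 0 0 0 0 .54; -.053 .136 0 0 0 0 .54; -.053 .136 0 0 0 0 .54' && python3 -m inch '0 0 0 0 0 -7 .54; 0 0 0 0 0 -14 .54; 0 0 0 0 0 -21 .54; 0 0 0 0 0 -28 .54; 0 0 0 0 0 -35 .54' && python3 -m inch '0 0 0 0 0 -7 .54; 0 0 0 0 0 -14 .54; 0 0 0 0 0 -21 .54; 0 0 0 0 0 -22 .54; 0 0 0 0 0 -22 .54';  python3 - <<'E'
from h import *
from cell import env
goals(env.get_state(),[(-.148,-.125,.103,53)])
E
```

```text
time_s: 5.3
tool_pos: [0.5072, -0.1315, 0.1832]
tcp_rot: [3.135, -0.073, -0.004]
force: [0.3, -0.3, -0.1]
width: 0.0199
finger_force: 0.0
time_s: 5.72
tool_pos: [0.5105, -0.1223, 0.1836]
tcp_rot: [3.009, 0.901, 0.0]
force: [-0.3, -0.1, 0.1]
width: 0.02
finger_force: 0.0
time_s: 6.13
tool_pos: [0.5105, -0.1224, 0.1835]
tcp_rot: [2.788, 1.447, -0.0]
force: [0.4, 0.9, 0.2]
width: 0.0199
finger_force: 0.0
t 6.13 tray [-0.1439 -0.1254] z 0.1835 w 0.0199 F [0.4 0.9 0.2] head 52.9
(-0.148, -0.125, 0.103, 53) [-0.0021 -0.0035  0.0805] [ 0.01  0.01 -0.14]
```

```bash
python3 -m inch '-.002 -.0035 .03 0 0 0 .54; -.002 -.0035 .06 0 0 0 .54; -.002 -.0035 .075 0 0 0 .54; -.002 -.0035 .08 0 0 0 .54; -.002 -.0035 .08 0 0 0 .54' && python3 -m inch '.01 0 0 0 0 0 .54; .018 0 0 0 0 0 .54; .026 0 0 0 0 0 .54; .038 0 0 0 0 0 .54; .052 0 0 0 0 0 .54' && python3 -m inch '.016 0 0 0 0 0 .54; .034 0 0 0 0 0 .54; .052 0 0 0 0 0 .54; .066 0 0 0 0 0 .54; .078 0 0 0 0 0 .54' && python3 -m inch '0 0 0 0 0 0 .54; -.015 0 0 0 0 0 .54; -.035 0 -.01 0 0 0 .54; -.06 0 -.04 0 0 0 .54; -.06 0 -.075 0 0 0 .54';  python3 - <<'E'
from h import *
from cell import env
goals(env.get_state(),[])
for n in("side","top"):
    c=env.read_camera(n);np.savez(f'{n}3.npz',**c)
    box=(205,150,350,280) if n=='top' else (210,160,350,260)
    for q in brass(c,box): print(n,np.round(q,1),w2t(cast(c,q[:2],.089)).round(4))
E
```

```text
time_s: 6.55
tool_pos: [0.5057, -0.1218, 0.1024]
tcp_rot: [-2.786, -1.447, 0.003]
force: [-0.4, -0.2, -0.1]
width: 0.0201
finger_force: 0.0
time_s: 6.97
tool_pos: [0.5376, -0.0793, 0.1047]
tcp_rot: [2.786, 1.448, 0.001]
force: [-0.8, -0.6, 1.3]
width: 0.0201
finger_force: 0.6
time_s: 7.38
tool_pos: [0.5827, -0.0135, 0.1046]
tcp_rot: [2.785, 1.452, 0.003]
force: [-0.1, -1.8, 1.2]
width: 0.0202
finger_force: 0.6
time_s: 7.8
tool_pos: [0.5424, -0.0701, 0.1769]
tcp_rot: [-2.79, -1.441, 0.012]
force: [0.7, -0.7, 0.1]
width: 0.0201
finger_force: 0.0
t 7.8 tray [-0.1102 -0.0743] z 0.1769 w 0.0201 F [ 0.7 -0.7  0.1] head 52.7
side [294.  204.1   6.4  88. ] [-0.0546 -0.0015]
top [237.6 221.3   6.3  99.5] [-0.1102  0.0995]
top [277.3 198.3   6.1  94. ] [-0.0533 -0.0008]
top [276.1 165.1   5.8  80.5] [0.0306 0.0015]
```

```bash
python3 -m inch '0 0 0 0 0 7 .54; 0 0 0 0 0 14 .54; 0 0 0 0 0 21 .54; 0 0 0 0 0 28 .54; 0 0 0 0 0 35 .54' && python3 -m inch '0 0 0 0 0 7 .54; 0 0 0 0 0 14 .54; 0 0 0 0 0 17.7 .54; 0 0 0 0 0 17.7 .54; 0 0 0 0 0 17.7 .54';  python3 - <<'E'
from h import *
from cell import env
goals(env.get_state(),[(-.1,-.001,.103,0)])
E
```

```text
time_s: 8.32
tool_pos: [0.5465, -0.0651, 0.1785]
tcp_rot: [3.095, 0.535, -0.0]
force: [0.4, 0.9, 0.0]
width: 0.0197
finger_force: 0.0
time_s: 8.73
tool_pos: [0.5466, -0.0649, 0.1785]
tcp_rot: [3.141, 0.066, -0.0]
force: [0.0, 0.5, 0.1]
width: 0.0204
finger_force: 0.0
t 8.73 tray [-0.1059 -0.0693] z 0.1785 w 0.0204 F [0.  0.5 0.1] head 0.4
(-0.1, -0.001, 0.103, 0) [ 0.0064 -0.0683  0.0755] [0.02 0.01 0.4 ]
```

```bash
python3 -m inch '.003 -.034 0 0 0 .4 .54; .006 -.068 .01 0 0 .4 .54; .006 -.068 .04 0 0 .4 .54; .006 -.068 .07 0 0 .4 .54; .006 -.068 .075 0 0 .4 .54' && python3 -m inch '.008 0 0 0 0 0 .54; .018 0 0 0 0 0 .54; .028 0 0 0 0 0 .54; .04 0 0 0 0 0 .54; .052 0 0 0 0 0 .54' && python3 -m inch '.01 0 0 0 0 0 .54; .02 0 0 0 0 0 .54; .03 0 0 0 0 0 .54; .032 0 0 0 0 0 .54; .032 0 0 0 0 0 .54' && python3 -m inch '-.01 0 0 0 0 0 .54; -.025 0 -.01 0 0 0 .54; -.045 0 -.03 0 0 0 .54; -.075 0 -.055 0 0 0 .54; -.085 0 -.08 0 0 0 .54';  python3 - <<'E'
from h import *
from cell import env
goals(env.get_state(),[(-.137,.136,.185,-60)])
for n in("side","top"):
    c=env.read_camera(n);np.savez(f'{n}4.npz',**c)
    box=(205,150,350,280) if n=='top' else (210,160,350,260)
    for q in brass(c,box): print(n,np.round(q,1),w2t(cast(c,q[:2],.089)).round(4))
cv2.imwrite('pics/top4.png',cv2.resize(c['img'][140:290,190:390,::-1],None,fx=3,fy=3))
E
```

```text
time_s: 9.15
tool_pos: [0.5467, 0.004, 0.0994]
tcp_rot: [-3.14, -0.057, 0.012]
force: [-7.1, 2.3, 19.9]
width: 0.0201
finger_force: 9.7
time_s: 9.57
tool_pos: [0.6044, 0.0044, 0.1051]
tcp_rot: [3.141, 0.05, 0.004]
force: [-0.5, 0.1, -1.4]
width: 0.02
finger_force: 0.2
time_s: 9.98
tool_pos: [0.6357, 0.0058, 0.1044]
tcp_rot: [-3.141, -0.051, -0.003]
force: [-1.0, -0.0, -0.0]
width: 0.0201
finger_force: 0.0
time_s: 10.4
tool_pos: [0.5452, 0.0033, 0.1837]
tcp_rot: [3.14, 0.053, -0.007]
force: [0.4, -0.2, 0.1]
width: 0.0196
finger_force: 0.0
t 10.4 tray [-0.1049 -0.001 ] z 0.1837 w 0.0196 F [ 0.4 -0.2  0.1] head -0.1
(-0.137, 0.136, 0.185, -60) [-0.0323 -0.137  -0.0013] [ 0.18  0.19 59.92]
side [267.7 185.6   5.6  76.5] [-0.1115  0.0973]
top [276.1 165.1   5.8  80.5] [0.0308 0.0015]
```

View pics/top4.png

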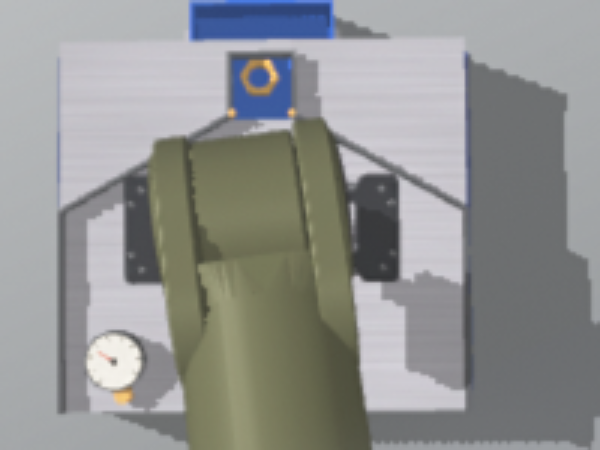

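The first nut shows in the bin at crop (258,77). The gate is clear and the second nut is no longer on the visible deck; I'll check where it went once the arm moves away. Next is the left nut, pushed with the other side of the fork (tool -x leading).

```bash
python3 -m inch '0 -.034 0 0 0 0 .54; -.01 -.068 0 0 0 0 .54; -.02 -.1 0 0 0 0 .54; -.026 -.134 0 0 0 0 .54; -.026 -.134 0 0 0 0 .54' && python3 -m inch '0 0 0 0 0 -7 .54; 0 0 0 0 0 -14 .54; 0 0 0 0 0 -21 .54; 0 0 0 0 0 -28 .54; 0 0 0 0 0 -35 .54' && python3 -m inch '0 0 0 0 0 -7 .54; 0 0 0 0 0 -14 .54; 0 0 0 0 0 -21 .54; 0 0 0 0 0 -28 .54; 0 0 0 0 0 -35 .54' && python3 -m inch '0 0 0 0 0 -7 .54; 0 0 0 0 0 -14 .54; 0 0 0 0 0 -21 .54; 0 0 0 0 0 -28 .54; 0 0 0 0 0 -35 .54' && python3 -m inch '0 0 0 0 0 -7 .54; 0 0 0 0 0 -14 .54; 0 0 0 0 0 -14 .54; 0 0 0 0 0 -14 .54; 0 0 0 0 0 -14 .54'; python3 - <<'E'
from h import *
from cell import env
s=env.get_state();goals(s,[(-.130,.1345,.104,119)]);print(s['qpos'])
c=env.read_camera('side');cv2.imwrite('pics/side5.png',cv2.resize(c['img'][140:290,190:390,::-1],None,fx=3,fy=3))
t=env.read_camera('top')
for q in brass(t,(205,150,350,280)): print(np.round(q,1),w2t(cast(t,q[:2],.089)).round(4))
E
```

```text
time_s: 10.92
tool_pos: [0.516, 0.1449, 0.1841]
tcp_rot: [-3.137, -0.068, -0.0]
force: [-0.7, 1.5, 0.7]
width: 0.02
finger_force: 0.0
time_s: 11.33
tool_pos: [0.5187, 0.1361, 0.1834]
tcp_rot: [2.977, 1.003, -0.0]
force: [0.5, 0.3, 1.4]
width: 0.02
finger_force: 0.0
time_s: 11.75
tool_pos: [0.5188, 0.136, 0.1834]
tcp_rot: [2.538, 1.852, -0.0]
force: [-0.8, 0.7, -0.5]
width: 0.0204
finger_force: 0.0
time_s: 12.17
tool_pos: [0.5188, 0.136, 0.1834]
tcp_rot: [1.864, 2.529, -0.0]
force: [0.0, -0.1, -0.5]
width: 0.02
finger_force: 0.0
time_s: 12.58
tool_pos: [0.5187, 0.1361, 0.1834]
tcp_rot: [-1.554, -2.73, 0.0]
force: [-0.0, 0.2, 0.3]
width: 0.02
finger_force: 0.0
t 12.58 tray [-0.1267  0.1326] z 0.1834 w 0.02 F [-0.   0.2  0.3] head 118.7
(-0.13, 0.1345, 0.104, 119) [ 0.0032 -0.0019  0.0794] [-0.01  0.   -0.3 ]
[ 0.62043365  0.25057168 -1.04349287  1.78303622  0.22870653  1.23878308
  0.05088839]
[237.6 221.4   6.4 102. ] [-0.1105  0.0997]
[276.1 165.1   5.8  79.5] [0.0307 0.0014]
```

View pics/side5.png

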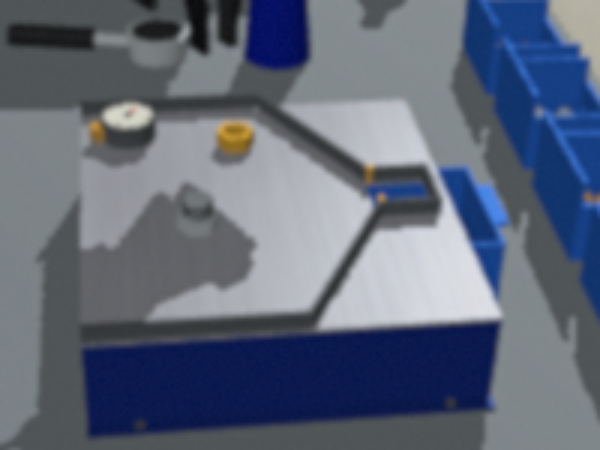

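Only the left nut (crop 235,137), plug (195,207) and gauge are left on the deck, so two nuts are down. I descend gently and push the third.

```bash
python3 -m inch '.003 -.002 .025 0 0 0 .54; .003 -.002 .05 0 0 0 .54; .003 -.002 .067 0 0 0 .54; .003 -.002 .075 0 0 0 .54; .003 -.002 .079 0 0 0 .54' && python3 -m inch '-.006 0 0 0 0 0 .54; -.012 0 0 0 0 0 .54; -.022 0 0 0 0 0 .54; -.036 0 0 0 0 0 .54; -.05 0 0 0 0 0 .54' && python3 -m inch '-.016 0 0 0 0 0 .54; -.034 0 0 0 0 0 .54; -.052 0 0 0 0 0 .54; -.066 0 0 0 0 0 .54; -.079 0 0 0 0 0 .54' && python3 -m inch '0 0 0 0 0 0 .54; .015 0 0 0 0 0 .54; .035 0 -.01 0 0 0 .54; .06 0 -.04 0 0 0 .54; .06 0 -.075 0 0 0 .54' && python3 -m inch '0 0 0 0 0 -7 .54; 0 0 0 0 0 -14 .54; 0 0 0 0 0 -21 .54; 0 0 0 0 0 -28 .54; 0 0 0 0 0 -35 .54' && python3 -m inch '0 0 0 0 0 -7 .54; 0 0 0 0 0 -14 .54; 0 0 0 0 0 -21 .54; 0 0 0 0 0 -26 .54; 0 0 0 0 0 -26 .54'; python3 - <<'E'
from h import *
from cell import env
goals(env.get_state(),[(-.1,0,.185,180),(-.1,0,.104,180)])
for n in("side","top"):
    c=env.read_camera(n);np.savez(f'{n}6.npz',**c)
    box=(205,150,350,280) if n=='top' else (210,160,350,260)
    for q in brass(c,box): print(n,np.round(q,1),w2t(cast(c,q[:2],.089)).round(4))
E
```

```text
time_s: 13.1
tool_pos: [0.5146, 0.1378, 0.1034]
tcp_rot: [-1.55, -2.731, 0.002]
force: [0.6, -0.3, 0.2]
width: 0.0198
finger_force: 0.0
time_s: 13.52
tool_pos: [0.5424, 0.0935, 0.1053]
tcp_rot: [1.55, 2.731, 0.001]
force: [0.4, 0.5, -0.7]
width: 0.0199
finger_force: 0.3
time_s: 13.93
tool_pos: [0.5825, 0.0249, 0.1044]
tcp_rot: [-1.552, -2.731, 0.0]
force: [-0.7, 0.0, 1.1]
width: 0.02
finger_force: 0.3
time_s: 14.35
tool_pos: [0.5451, 0.0862, 0.1784]
tcp_rot: [-1.533, -2.734, 0.002]
force: [0.3, 0.5, 0.8]
width: 0.0202
finger_force: 0.0
time_s: 14.77
tool_pos: [0.5494, 0.081, 0.1796]
tcp_rot: [-0.642, -3.075, 0.001]
force: [-0.0, 0.5, -0.1]
width: 0.0203
finger_force: 0.0
time_s: 15.18
tool_pos: [0.5495, 0.0809, 0.1794]
tcp_rot: [0.06, -3.14, -0.001]
force: [0.3, -0.0, -0.5]
width: 0.02
finger_force: 0.0
t 15.18 tray [-0.0979  0.0763] z 0.1794 w 0.02 F [ 0.3 -0.  -0.5] head -179.8
(-0.1, 0, 0.185, 180) [ 0.0024 -0.0763 -0.0057] [ 0.03 -0.05  0.18]
(-0.1, 0, 0.104, 180) [ 0.0023 -0.0763  0.0753] [ 0.03 -0.05  0.18]
side [293.5 204.9   6.   94. ] [-0.0565 -0.0052]
top [276.1 165.1   5.8  80.5] [0.0306 0.0015]
```

```bash
python3 -m inch '.001 -.038 0 0 0 0 .54; .002 -.076 .01 0 0 0 .54; .002 -.081 .045 0 0 0 .54; .002 -.081 .067 0 0 0 .54; .002 -.081 .073 0 0 0 .54' && python3 -m inch '-.007 0 0 0 0 0 .54; -.016 0 0 0 0 0 .54; -.027 .001 0 0 0 0 .54; -.039 .002 0 0 0 0 .54; -.052 .003 0 0 0 0 .54' && python3 -m inch '-.01 .0005 0 0 0 0 .54; -.02 .001 0 0 0 0 .54; -.03 .0015 0 0 0 0 .54; -.032 .0015 0 0 0 0 .54; -.032 .0015 0 0 0 0 .54' && python3 -m inch '.01 0 0 0 0 0 .54; .025 0 -.01 0 0 0 .54; .045 0 -.03 0 0 0 .54; .075 0 -.055 0 0 0 .54; .085 0 -.08 0 0 0 .54' && python3 -m inch '0 -.038 0 0 0 0 .54; 0 -.076 0 0 0 0 .54; 0 -.114 -.01 0 0 0 .54; 0 -.152 -.02 0 0 0 .54; 0 -.19 -.03 0 0 0 .54'; python3 - <<'E'
from h import *
from cell import env
goals(env.get_state(),[])
for n in("side","top"):
    c=env.read_camera(n);np.savez(f'{n}7.npz',**c)
    box=(205,150,350,280) if n=='top' else (210,160,350,260)
    for q in brass(c,box): print(n,np.round(q,1),w2t(cast(c,q[:2],.089)).round(4))
    cv2.imwrite(f'pics/{n}7.png',cv2.resize(c['img'][140:290,190:390,::-1],None,fx=3,fy=3))
P=cloud(c);k=((P[...,2]>.1035)&(P[...,2]<.13)).astype('u1');k[:,:205]=0;k[:,350:]=0;k[:195]=0;k[280:]=0
N,_,st,ce=cv2.connectedComponentsWithStats(k);print([(st[i],cast(c,ce[i],.1035).round(3)) for i in range(1,N) if st[i,4]>8])
E
```

```text
time_s: 15.7
tool_pos: [0.5488, -0.0034, 0.1031]
tcp_rot: [0.046, -3.135, -0.0]
force: [-0.9, 0.7, -0.2]
width: 0.0198
finger_force: 0.0
time_s: 16.12
tool_pos: [0.6058, 0.0038, 0.1088]
tcp_rot: [-0.053, 3.138, -0.0]
force: [-0.4, -1.1, 0.1]
width: 0.0201
finger_force: 0.1
time_s: 16.53
tool_pos: [0.6371, 0.0064, 0.1081]
tcp_rot: [-0.053, 3.138, 0.002]
force: [0.1, -0.7, 0.0]
width: 0.0203
finger_force: 0.0
time_s: 16.95
tool_pos: [0.5466, 0.0033, 0.1866]
tcp_rot: [0.055, -3.137, 0.003]
force: [0.9, -0.3, 1.4]
width: 0.0202
finger_force: 0.0
time_s: 17.37
tool_pos: [0.5562, -0.1892, 0.2179]
tcp_rot: [-0.052, 3.141, -0.003]
force: [0.5, 0.3, -0.2]
width: 0.0201
finger_force: 0.0
t 17.37 tray [-0.1006 -0.1938] z 0.2179 w 0.0201 F [ 0.5  0.3 -0.2] head -180.1
top [276.1 165.1   5.8  79.5] [0.0307 0.0014]
[(array([284, 234,  10,  10,  79], dtype=int32), array([ 0.497, -0.025,  0.103])), (array([223, 252,   7,  11,  19], dtype=int32), array([0.448, 0.128, 0.103])), (array([230, 257,   6,   6,  11], dtype=int32), array([0.441, 0.111, 0.103]))]
```

View pics/top7.png

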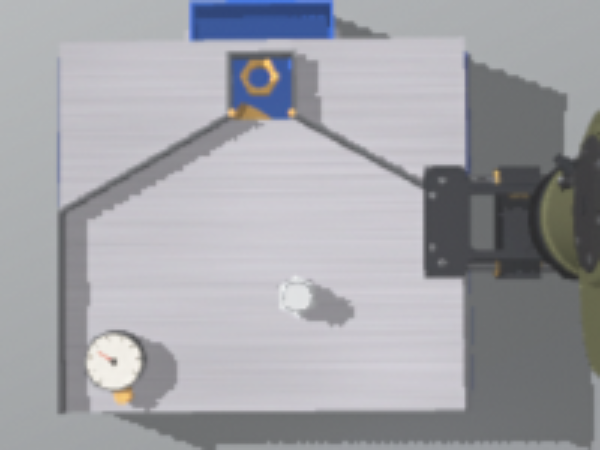

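View pics/side7.png

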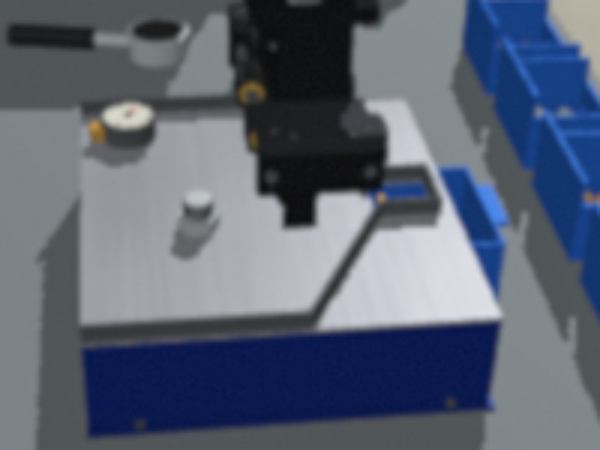

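The deck is empty apart from the plug (297,295) and gauge (115,362), both in their original places. One nut lies in the bin at (258,77) and another edge shows at the near lip (245,112). I'll check how deep that one sits.

```bash
python3 - <<'E'
from h import *
c=dict(np.load('top7.npz'));P=cloud(c)
print(P[172:181,266:289,2].round(3)[:,::2])
h=cv2.cvtColor(c['img'],cv2.COLOR_RGB2HSV);m=cv2.inRange(h,(10,110,60),(30,255,255));m[:155]=0;m[181:]=0;m[:,:266]=0;m[:,288:]=0
for v,u in np.argwhere(m):
    if v>173: print(u,v,P[v,u].round(3),end='; ')
a=dict(np.load('top0.npz'))
d=cv2.absdiff(a['img'],c['img']).max(2)>40
N,_,st,ce=cv2.connectedComponentsWithStats(d.astype('u1'));print([s.tolist() for s in st[1:] if s[4]>25])
E
```

```text
[[ 9.400e-02  2.000e-03  2.000e-03  7.000e-03  7.000e-03  8.000e-03
   1.000e-03  8.000e-03  8.000e-03  7.000e-03  3.000e-03  9.400e-02]
 [ 9.500e-02  5.000e-03  7.000e-03  7.000e-03  3.000e-03  5.000e-03
   3.000e-03  4.000e-03  3.000e-03  7.000e-03  4.000e-03  9.500e-02]
 [ 9.500e-02  5.000e-03  2.300e-02  7.000e-03  6.000e-03  8.000e-03
   3.000e-03  7.000e-03  5.000e-03  1.000e-03  6.000e-03  9.400e-02]
 [ 9.300e-02  9.000e-03  2.400e-02  3.700e-02  4.000e-03  6.000e-03
   4.000e-03  8.000e-03  3.000e-03 -1.000e-03  8.000e-03  9.300e-02]
 [ 9.400e-02  6.000e-03  2.700e-02  3.800e-02  3.800e-02  1.000e-02
   4.000e-03  6.000e-03  7.000e-03  1.167e+00  9.300e-02  9.400e-02]
 [ 9.700e-02  2.100e-02  3.200e-02  3.500e-02  3.700e-02  3.500e-02
   4.000e-03  5.000e-03  9.000e-03 -1.000e-03  9.900e-02  9.300e-02]
 [ 9.100e-02  8.200e-02  3.600e-02  3.800e-02  3.200e-02  3.300e-02
   3.300e-02  5.000e-03  6.000e-03  5.000e-03  8.800e-02  9.600e-02]
 [ 8.700e-02  2.800e-02  3.300e-02  3.700e-02  3.800e-02  2.900e-02
   3.500e-02  2.200e-02  9.000e-03  1.000e-02  8.000e-03  8.900e-02]
 [ 8
[... 364 characters left out ...]
; 271 177 [0.657 0.024 0.033]; 272 177 [0.656 0.022 0.035]; 273 177 [0.657 0.019 0.034]; 274 177 [0.656 0.016 0.037]; 275 177 [0.657 0.014 0.033]; 287 177 [ 0.65  -0.018  0.1  ]; 267 178 [0.647 0.032 0.096]; 268 178 [0.648 0.03  0.082]; 269 178 [0.654 0.03  0.027]; 270 178 [0.654 0.027 0.036]; 271 178 [0.654 0.024 0.034]; 272 178 [0.653 0.021 0.038]; 273 178 [0.654 0.019 0.034]; 274 178 [0.654 0.016 0.032]; 275 178 [0.654 0.014 0.036]; 276 178 [0.654 0.011 0.033]; 277 178 [0.654 0.008 0.036]; [[270, 159, 14, 13, 98], [268, 175, 12, 5, 45], [348, 176, 140, 244, 17666], [331, 195, 15, 38, 515], [231, 215, 22, 17, 242], [306, 219, 21, 15, 237], [258, 234, 21, 17, 236], [532, 370, 28, 50, 1007]]
```

The third nut's top is at z≈0.036, so it is in the bin, resting on another nut. Nothing else has changed in the picture.

```bash
python3 -c "
from cell import env
print(env.finish_job())"
```

```text
the job is handed in; nothing more can be done
None
```

All three brass nuts were pushed through the gate one at a time into the bin (the second is out of camera view, inferred from the clear deck and the third resting on it), plug and gauge in place, and the job handed in at about 17.5 s; no verdict was returned.

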